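# Count along the tea-tin rack and push the tin into the third gap

## Robot

A 7-joint arm with a two-finger parallel gripper is mounted at the origin on the work surface. World frame = base frame: x ahead of the robot, y to its left, z up, the work surface at z = 0. Lengths are in m, angles in rad, forces in N, time in s.
With the tool pointing down it reaches from about 0.425 to 0.95 m from the base axis. Payload 4.7 kg.
Tool frame: the origin (TCP) lies between the finger pads; the fingertips stand 25 mm ahead of it and the grasp point (between the pads) lies 6 mm ahead of it; x points along the fingers, z is the direction in which the jaws open and shut, and the axes are right-handed (so a half turn about x gives the same grasp; the last joint's range is limited). The gripper opens to 85 mm and grips with 20 to 120 N. Pads are 22 mm wide; open, the fingers measure 114 mm over their backs; the gripper's body (76 mm by 85 mm) begins 54 mm behind the grasp point. The pads swing forward as they close: fully open they stand 13 mm farther back than shut.
Start: joints at [1.072, 0.469, -0.049, 1.532, 0.024, 1.141, -0.082], TCP at [0.306, -0.602, 0.256] pointing down, gripper open.
Joint ranges: [-2.59, 2.59], [-0.33, 1.99], [-1.39, 1.29], [0.1, 2.45], [-1.04, 4.18], [0.21, 1.99], [-2.66, 2.66]. Speed limits (rad/s): [2.57, 2.57, 3.14, 3.14, 3.14, 3.14, 3.14].

## Interface

Orientations are given as a 3x3 rotation matrix whose columns are the frame's x, y, z axes.
In Python, from rig import * gives the robot as it stands. Calls block until the motion is done:
- movep(position, orientation): joint-space move of the TCP to a pose.
- move_l(position, attitude=None, feed=0.15, until_force=None): straight line of the TCP; attitude=None keeps the orientation; feed is the mean speed in m/s. With until_force (N) it stops when the force on the tool has changed by that much, and returns True; else False.
- move_joints(angles): joint-space move.
- command_gripper(opening, newtons=None): finger opening in m; newtons is the grip in N (None keeps the last); returns when the fingers have stopped.
- sleep(seconds).
- inverse_kinematics(position, orientation): joint angles nearest the present ones, or None.
- sense(): the state.
- camera(name): name is "side" or "top"; returns (picture, depth): 384x512x3 uint8, red, green, blue; 384x512 float32, m along the optical axis (not along the pixel's ray), 0 where there is no reading.
- camera_params(name): a dict with "K" (3x3 intrinsics, pixels), "dist" ([k1, k2, p1, p2, k3] as OpenCV has them; the pictures are not rectified), "position" and "rotation" of the camera in the world. Camera axes: x right, y down, z forward; pixel columns grow to the right and rows downward; lengths in m; the calibration is good to about 2 mm. A picture is of the moment at which its call begins. camera_params takes no time and is no camera call.
A pose or a line that the arm cannot do raises Unreachable and nothing moves.
- finish_job(): hands the job in, once; it reports no verdict.
The state is a dict: "time_s": time; "joint_pos": joint angles; "qd": joint speeds; "joint_efforts": joint torques, N m; "position": TCP position; "tcp_rot": TCP orientation; "wrist_force": force on the tool from outside, world axes, zero at the start; "ft_torque": the same for the moment, N m; "finger_gap": finger opening in m.
Only numpy, scipy, OpenCV 4.12 (cv2) and the standard library are available. Lean on these libraries where they do the work, as an engineer would, in place of code of your own. Each camera call takes 0.05 s, during which the arm holds its last target.

## Task

With the fingers closed, touch the rail along the back of the tea-tin rack behind the first gap, counting from the end whose post carries a ball, and run the fingertip along the rail, over the ridges, to behind the third gap, without going on to the fourth. Then push the loose tin standing in front of the rack along the counter, upright and never lifted, into that third gap until it is fully home against the back. Leave everything else where it stands, and finish clear of everything.

Things in the scene. Friction and masses are not known exactly. Their poses are not given: they have to be found in the camera images.
- rack: Fixed wooden rack of six gaps along its y, 54 mm wide, centres y = +155, +93, +31, -31, -93, -155 mm, between dividers 8 mm thick, 38 mm tall. No floor: tins slide in on the counter. Open on top and in front. Origin on the counter, mid-length; +x points into the gaps, z up. Dividers' front ends at x = -30 mm; back board, where a tin stops, at x = +20 mm.
- rack_rail (a point): Middle of the upper face of the flat wooden rail that runs along the top of the rack's back board, 56 mm above the counter. The rail is 24 mm wide (x = +20 to +44 mm of the rack; this point x = +32, y = 0) and 372 mm long. Over each of the five inner dividers it has a low rounded cross-ridge 1.5 mm high, 13 mm long along the rail, that a fingertip can ride over.
- ball_post: Square wooden post (24 x 20 mm, 60 mm tall) with a 28 mm wooden ball on top (92 mm in all), standing fixed at one end of the rack, beside the end gap in line with the rail. Origin at its foot. It may be at either end of the rack: the gaps are counted from here.
- plain_post: The same square post without a ball, 60 mm tall, at the other end of the rack. Origin at its foot.
- tin: The tin to be put away: round dark-metal tea tin with a bright lid, 44 mm diameter, 42 mm tall, about 90 g, standing loose on the counter in front of the rack. Origin at the centre of its underside, z up. When home in a gap, its origin is at about x = -2 mm of the rack.
- rail_1: The stretch of the rail behind gap 1 as numbered from the rack's +y end (not from the ball): 62 mm along the rack's y, 24 mm wide, 10 mm thick. Origin at the centre of its underside, 46 mm above the counter, so its upper face is 10 mm above the origin.
- rail_2: The stretch of the rail behind gap 2 as numbered from the rack's +y end (not from the ball): 62 mm along the rack's y, 24 mm wide, 10 mm thick. Origin at the centre of its underside, 46 mm above the counter, so its upper face is 10 mm above the origin.
- rail_3: The stretch of the rail behind gap 3 as numbered from the rack's +y end (not from the ball): 62 mm along the rack's y, 24 mm wide, 10 mm thick. Origin at the centre of its underside, 46 mm above the counter, so its upper face is 10 mm above the origin.
- rail_4: The stretch of the rail behind gap 4 as numbered from the rack's +y end (not from the ball): 62 mm along the rack's y, 24 mm wide, 10 mm thick. Origin at the centre of its underside, 46 mm above the counter, so its upper face is 10 mm above the origin.
- rail_5: The stretch of the rail behind gap 5 as numbered from the rack's +y end (not from the ball): 62 mm along the rack's y, 24 mm wide, 10 mm thick. Origin at the centre of its underside, 46 mm above the counter, so its upper face is 10 mm above the origin.
- rail_6: The stretch of the rail behind gap 6 as numbered from the rack's +y end (not from the ball): 62 mm along the rack's y, 24 mm wide, 10 mm thick. Origin at the centre of its underside, 46 mm above the counter, so its upper face is 10 mm above the origin.
- ridge_1: The low rounded cross-ridge on the rail between rail_1 and rail_2. Origin at mid-width on the rail's upper face, 56 mm above the counter; its crest is 1.5 mm higher.
- ridge_2: The low rounded cross-ridge on the rail between rail_2 and rail_3. Origin at mid-width on the rail's upper face, 56 mm above the counter; its crest is 1.5 mm higher.
- ridge_4: The low rounded cross-ridge on the rail between rail_4 and rail_5. Origin at mid-width on the rail's upper face, 56 mm above the counter; its crest is 1.5 mm higher.
- ridge_5: The low rounded cross-ridge on the rail between rail_5 and rail_6. Origin at mid-width on the rail's upper face, 56 mm above the counter; its crest is 1.5 mm higher.
- stored_a: A tin like the other, already standing in the second gap from the rack's +y end; leave alone. Origin at its underside.
- stored_b: A tin like the other, already standing in the end gap at the rack's -y end; leave alone. Origin at its underside.
- mug: Blue mug, 80 mm across, 85 mm tall, handle on its y side, left of the work. Origin at its underside. Leave alone.
- saucer: Blue saucer, 130 mm across, 18 mm tall, right of the work. Origin at its underside. Leave alone.
- sugar_jar: Glass jar, 64 mm across, 75 mm tall, left of the rack. Origin at its underside. Leave alone.
- teaspoon: Steel teaspoon, 140 mm long, lying on the counter near the robot, on its left. Leave alone.
- creamer: White bottle, 48 mm across, 65 mm tall, right of the rack. Origin at its underside. Leave alone.

How it is judged:
By the outcome, as a careful person would: the job done as asked, in the order asked, and still so for the second after the job is handed in, with the robot touching nothing.
It also fails if it takes over 67 s, if anything falls off the work surface, if the arm or the gripper's body presses on something with over 40 N, if the wrist force passes 120 N, or if a joint passes its speed limit or range.

## Working session

There is one attempt and no reset: what is moved stays moved. The work goes in short steps, each a Python script; the robot and the scene stay as the last script left them, time stands still between calls to the robot, and variables do not carry over. Pictures are saved under pics/ and viewed, and the job is handed in when it is done.

```bash
mkdir -p pics; ls; python3 - <<'E'
from rig import *
import cv2,numpy as np
for n in("top","side"):
    p,d=camera(n); cv2.imwrite(f"pics/{n}0.png",p[:,:,::-1]); np.savez(f"{n}0.npz",p=p,d=d)
    print(n,camera_params(n))
s=sense();print(s["time_s"],s["position"],s["tcp_rot"],s["wrist_force"])
E
```

```text
pics
top {'K': array([[486.76710326,   0.        , 251.61754188],
       [  0.        , 486.76710326, 188.94536051],
       [  0.        ,   0.        ,   1.        ]]), 'dist': array([-0.21299695,  0.        ,  0.        ,  0.        ,  0.        ]), 'position': array([0.33319802, 0.02788852, 1.63594215]), 'rotation': array([[-2.75708480e-02, -9.91478402e-01,  1.27320176e-01],
       [-9.99616630e-01,  2.76696151e-02, -9.93184415e-04],
       [-2.53817936e-03, -1.27298748e-01, -9.91861173e-01]])}
side {'K': array([[369.74219787,   0.        , 255.75577406],
       [  0.        , 369.74219787, 192.16656517],
       [  0.        ,   0.        ,   1.        ]]), 'dist': array([-0.04545118,  0.        ,  0.        ,  0.        ,  0.        ]), 'position': array([0.17188961, 0.70628532, 0.67349847]), 'rotation': array([[-0.90345266, -0.25885738,  0.34171063],
       [-0.42839117,  0.57481184, -0.69718889],
       [-0.01594683, -0.77626297, -0.63020751]])}
0.1 [ 0.30539494 -0.6014136   0.25535291] [[-8.56339556e-04  8.91609220e-01  4.52804887e-01]
 [ 1.56564503e-03  4.52805694e-01 -8.91607847e-01]
 [-9.99998408e-01 -5.45873452e-05 -1.78369897e-03]] [-0.76071825 -0.49980357  0.39660092]
```

View pics/top0.png

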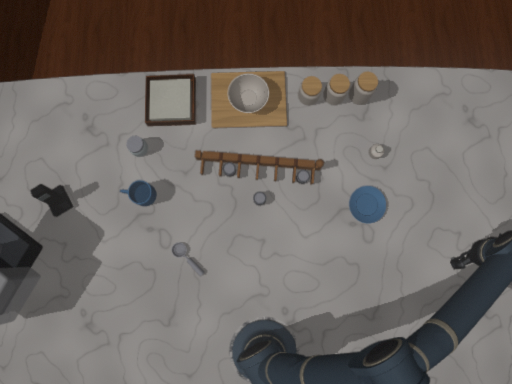

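View pics/side0.png

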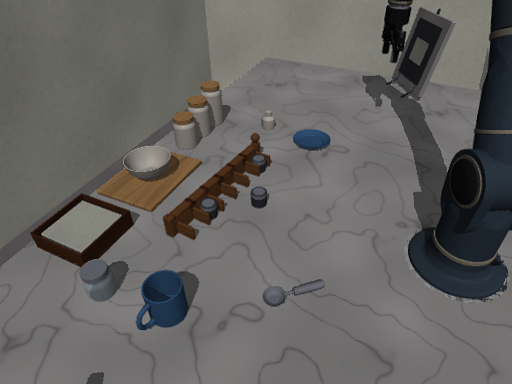

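The ball is at the -y end: top (320,163), side (255,138). The loose tin is at top (260,198). I'll zoom in and back-project for precise positions.

```bash
cat > h.py <<'E'
import numpy as np,cv2
def cloud(p,d,P):
    h,w=d.shape
    u,v=np.meshgrid(np.arange(w),np.arange(h))
    n=cv2.undistortPoints(np.stack([u,v],-1).reshape(-1,1,2).astype(float),P["K"],P["dist"]).reshape(h,w,2)
    c=np.dstack([n*d[...,None],d])
    W=c@P["rotation"].T+P["position"]
    W[d==0]=np.nan
    return W
E
python3 - <<'E'
from rig import *
from h import *
for n in("top","side"):
    z=np.load(n+"0.npz");W=cloud(z["p"],z["d"],camera_params(n));np.save(n+"W.npy",W)
    a=z["p"][130:220,185:335] if n=="top" else z["p"][120:250,150:290]
    cv2.imwrite(f"pics/{n}_zoom.png",cv2.resize(a[:,:,::-1],None,fx=5,fy=5 if n=="top" else 4.5,interpolation=cv2.INTER_CUBIC))
    pts={"top":[(198,155),(320,163),(260,198),(229,169),(303,176),(261,160)],"side":[(255,138),(259,190),(209,205),(259,159),(170,220)]}[n]
    for u,v in pts: print(n,u,v,np.round(W[v,u],4))
    m=(W[...,2]<.02)&(W[...,0]>.3)&(W[...,0]<.75)&(abs(W[...,1])<.3); print("counter z",np.nanmedian(W[...,2][m]))
    # rail points
    m=(W[...,2]>.05)&(W[...,2]<.062)&(W[...,0]>.5)&(W[...,0]<.85)&(abs(W[...,1])<.3)
    print(m.sum()); q=W[m]
    print(np.round(q.min(0),3),np.round(q.max(0),3))
E
```

```text
top 198 155 [0.6536 0.2004 0.0599]
top 320 163 [ 0.6097 -0.197   0.0926]
top 260 198 [ 5.062e-01 -3.000e-04  4.930e-02]
top 229 169 [0.6059 0.0993 0.0468]
top 303 176 [ 0.5766 -0.1456  0.0401]
top 261 160 [ 0.6309 -0.0072  0.0587]
counter z 0.00224124614858745
899
[ 0.503 -0.289  0.05 ] [0.849 0.299 0.062]
side 255 138 [ 0.6093 -0.1887  0.0815]
side 259 190 [ 0.5105 -0.005   0.0415]
side 209 205 [0.6023 0.1065 0.0427]
side 259 159 [ 0.5748 -0.143   0.0407]
side 170 220 [0.6495 0.209  0.0587]
counter z -0.00037845769909417015
1147
[ 0.602 -0.293  0.05 ] [0.85  0.298 0.062]
```

View pics/top_zoom.png

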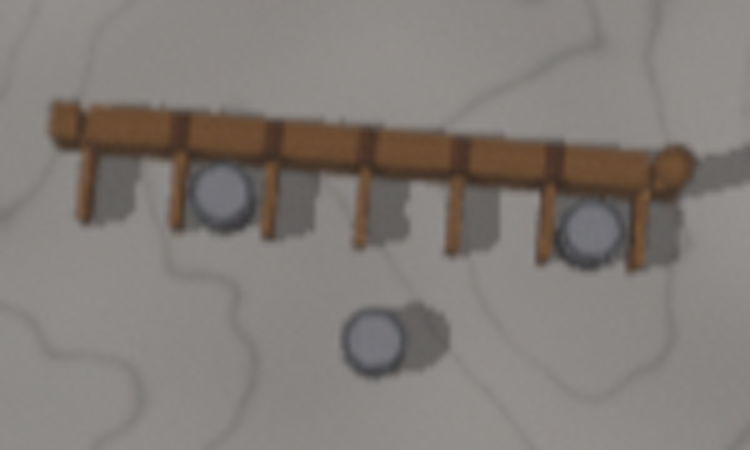

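View pics/side_zoom.png

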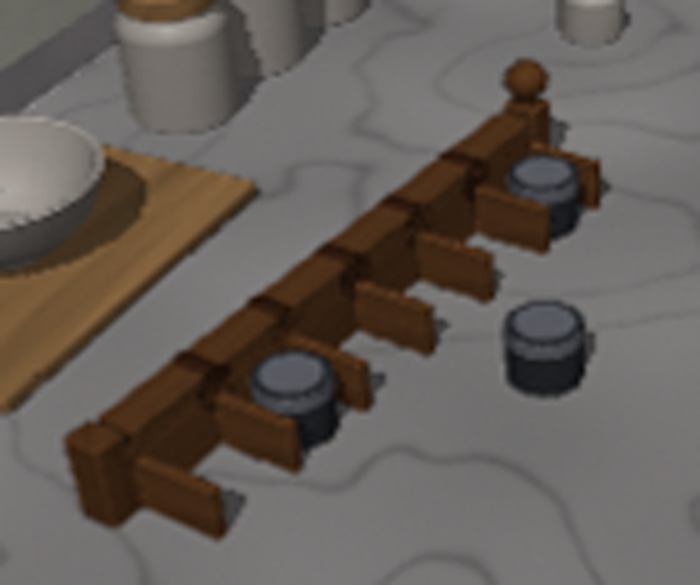

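```bash
cat >> h.py <<'E'
def ray(uv,P,z):
    n=cv2.undistortPoints(np.array(uv,float).reshape(-1,1,2),P["K"],P["dist"]).reshape(-1,2)
    r=np.c_[n,np.ones(len(n))]@P["rotation"].T
    return P["position"]+r*((z-P["position"][2])/r[:,2])[:,None]
def fit(A,B): # B=R A+t 2D
    a=A-A.mean(0);b=B-B.mean(0);th=np.arctan2((a[:,0]*b[:,1]-a[:,1]*b[:,0]).sum(),(a*b).sum())
    R=np.array([[np.cos(th),-np.sin(th)],[np.sin(th),np.cos(th)]]);return th,R,B.mean(0)-R@A.mean(0)
E
python3 - <<'E'
from rig import *
from h import *
loc=np.array([[.032,y] for y in(.124,.062,0,-.062,-.124)])
for n,z,fx,fy,ox,oy in(("top",[(180,132),(274,140),(367,146),(460,155),(554,162)],5,5,185,130),("side",[(200,363),(270,305),(340,258),(402,213),(462,165)],5,4.5,150,120)):
    uv=np.array(z,float);uv=np.c_[ox+(uv[:,0]+.5)/fx-.5,oy+(uv[:,1]+.5)/fy-.5]
    X=ray(uv,camera_params(n),.0572)[:,:2];th,R,t=fit(loc,X)
    print(n,np.round(X,4).tolist(),"yaw",np.degrees(th),"origin",t,"res",np.round(((R@loc.T).T+t-X)*1000,1).tolist())
    tin=(374,342) if n=="top" else (545,323)
    u=[[ox+(tin[0]+.5)/fx-.5,oy+(tin[1]+.5)/fy-.5]]
    T=ray(u,camera_params(n),.042)[0];print("tin",T,"in rack",R.T@(T[:2]-t))
    for q in [(222,192),(588,231)] if n=="top" else [(293,373),(543,173)]:
        T=ray([[ox+(q[0]+.5)/fx-.5,oy+(q[1]+.5)/fy-.5]],camera_params(n),.042)[0];print("stored",T,"in rack",R.T@(T[:2]-t))
    b=(674,166) if n=="top" else (525,79)
    T=ray([[ox+(b[0]+.5)/fx-.5,oy+(b[1]+.5)/fy-.5]],camera_params(n),.078)[0];print("ball in rack",R.T@(T[:2]-t))
E
```

```text
top [[0.6485, 0.1258], [0.6413, 0.0637], [0.6355, 0.0025], [0.6278, -0.0587], [0.6215, -0.1206]] yaw -6.260809242526223 origin [0.60307671 0.00603559] res [[-0.1, 0.0], [0.4, 0.4], [-0.6, 0.0], [0.3, -0.4], [-0.1, -0.1]]
tin [0.50703141 0.0014972  0.042     ] in rack [-0.09497753 -0.01498549]
stored [0.61004674 0.09948699 0.042     ] in rack [-0.00326282  0.09365414]
stored [ 0.5771061  -0.14280161  0.042     ] in rack [-0.00958436 -0.15078172]
ball in rack [ 0.03203915 -0.2009282 ]
side [[0.6481, 0.125], [0.6433, 0.0638], [0.6323, 0.0073], [0.6237, -0.0496], [0.6172, -0.1133]] yaw -7.8478295867048695 origin [0.60120478 0.01101846] res [[1.8, 4.5], [-1.9, 4.2], [0.6, -0.6], [0.8, -5.2], [-1.2, -2.9]]
tin [0.50868877 0.00146582 0.042     ] in rack [-0.09034518 -0.02209555]
stored [0.60991208 0.09800915 0.042     ] in rack [-0.00325219  0.08736487]
stored [ 0.57839707 -0.14495804  0.042     ] in rack [-0.00129666 -0.15762988]
ball in rack [ 0.04243123 -0.20519983]
```

```bash
cat >> h.py <<'E'
TH=np.radians(-6.26);O=np.array([.6031,.0060])
RR=np.array([[np.cos(TH),-np.sin(TH)],[np.sin(TH),np.cos(TH)]])
def w(x,y,z): return np.r_[RR@[x,y]+O,z]
def rk(p): return RR.T@(np.array(p)[:2]-O)
def att(phi=0.): # tool y toward... tool x down, tool z = -(rack y) rotated by phi
    a=TH+phi; z=np.array([np.sin(a),-np.cos(a),0]); x=np.array([0,0,-1.]); return np.c_[x,np.cross(z,x),z]
E
python3 - <<'E'
from rig import *
from h import *
print(att(),[None if (q:=inverse_kinematics(w(*p),att())) is None else np.round(q,2) for p in[(.032,-.155,.15),(.032,-.155,.08),(.032,-.031,.08),(-.15,-.02,.04),(-.034,-.031,.04)]])
command_gripper(0.0,40)
movep(w(.032,-.155,.15),att())
move_l(w(.032,-.155,.092),feed=.15)
sleep(.2)
f0=sense()["wrist_force"]
hit=move_l(w(.032,-.155,.070),feed=.02,until_force=4)
sleep(.1);s=sense()
print(hit,s["time_s"],rk(s["position"]),s["position"],f0,s["wrist_force"]-f0,s["finger_gap"])
np.save("f0.npy",f0)
E
```

```text
[[ 0.          0.99403732 -0.10904037]
 [ 0.         -0.10904037 -0.99403732]
 [-1.          0.          0.        ]] [array([ 0.26,  0.51, -0.12,  1.73,  0.08,  0.9 , -1.57]), array([ 0.25,  0.6 , -0.1 ,  1.77,  0.08,  0.77, -1.58]), array([ 0.09,  0.6 , -0.15,  1.78,  0.12,  0.77, -1.8 ]), array([ 0.09,  0.46, -0.23,  2.22,  0.22,  0.49, -1.99]), array([ 0.08,  0.57, -0.15,  1.96,  0.14,  0.62, -1.84])]
True 4.35 [ 0.03196488 -0.15498858] [ 0.61797427 -0.15154989  0.08115248] [0.23702565 0.6995715  0.27318916] [-0.89402067 -0.3564719   5.24731643] 0.00024233970213700405
```

```bash
cat > slide.py <<'E'
import sys
from rig import *
from h import *
f0=np.load("f0.npy")
y,zc=[float(v) for v in open("st.txt").read().split()] if len(sys.argv)>2 else (-.155,.0811)
yend=float(sys.argv[1]);log=[]
try:
  while y<yend-1e-6:
    y=min(y+.003,yend)
    move_l(w(.032,y,zc),feed=.03)
    s=sense();F=(s["wrist_force"]-f0)
    log.append((round(y*1e3,1),round(zc*1e3,2),round(s["position"][2]*1e3,2),round(F[2],1),round(float(np.hypot(F[0],F[1])),1)))
    if F[2]>30: print("HIGH"); break
    zc+=np.clip(1e-4*(F[2]-7),-.0004,.0006)
finally:
  open("st.txt","w").write(f"{y} {zc}")
  print(sense()["time_s"],rk(sense()["position"]));print(*log,sep="\n")
E
python3 slide.py -.137
```

```text
5.85 [ 0.03281468 -0.13918259]
(-152.0, 81.1, np.float64(81.17), np.float64(2.0), 0.7)
(-149.0, np.float64(80.7), np.float64(81.14), np.float64(5.3), 3.6)
(-146.0, np.float64(80.53), np.float64(81.12), np.float64(6.1), 3.0)
(-143.0, np.float64(80.44), np.float64(81.15), np.float64(5.4), 4.5)
(-140.0, np.float64(80.28), np.float64(81.13), np.float64(5.7), 4.9)
(-137.0, np.float64(80.14), np.float64(81.15), np.float64(7.1), 4.1)
```

```bash
python3 slide.py -.031 c
```

```text
14.85 [ 0.03277327 -0.03303044]
(-134.0, 80.15, np.float64(81.11), np.float64(6.8), 4.5)
(-131.0, np.float64(80.13), np.float64(81.24), np.float64(7.5), 6.8)
(-128.0, np.float64(80.18), np.float64(81.57), np.float64(8.4), 10.0)
(-125.0, np.float64(80.32), np.float64(82.22), np.float64(10.9), 11.2)
(-122.0, np.float64(80.71), np.float64(82.45), np.float64(10.4), 8.1)
(-119.0, np.float64(81.05), np.float64(82.49), np.float64(9.3), 4.8)
(-116.0, np.float64(81.28), np.float64(82.48), np.float64(7.8), 4.1)
(-113.0, np.float64(81.36), np.float64(81.77), np.float64(5.9), 2.1)
(-110.0, np.float64(81.25), np.float64(81.14), np.float64(3.4), 1.3)
(-107.0, np.float64(80.89), np.float64(81.14), np.float64(5.4), 3.4)
(-104.0, np.float64(80.72), np.float64(81.14), np.float64(5.1), 4.2)
(-101.0, np.float64(80.53), np.float64(81.15), np.float64(6.3), 4.3)
(-98.0, np.float64(80.46), np.float64(81.14), np.float64(6.5), 4.2)
(-95.0, np.float64(80.41), np.float64(81.15), np.float64(6.9), 5.2)
(-92.0, np.float64(80.4), np.float64(81.13), np.float64(7.9), 5.2)
(-89.0, np.float64(80.49), np.float64(81.13),
[... 681 characters left out ...]
 np.float64(9.8), 6.1)
(-56.0, np.float64(81.52), np.float64(82.49), np.float64(9.0), 4.5)
(-53.0, np.float64(81.72), np.float64(82.35), np.float64(5.8), 3.4)
(-50.0, np.float64(81.6), np.float64(81.19), np.float64(1.3), 0.4)
(-47.0, np.float64(81.2), np.float64(81.16), np.float64(3.2), 2.1)
(-44.0, np.float64(80.82), np.float64(81.13), np.float64(4.9), 3.3)
(-41.0, np.float64(80.61), np.float64(81.15), np.float64(6.6), 5.2)
(-38.0, np.float64(80.57), np.float64(81.13), np.float64(5.7), 4.2)
(-35.0, np.float64(80.44), np.float64(81.12), np.float64(6.2), 4.3)
(-32.0, np.float64(80.36), np.float64(81.15), np.float64(7.4), 4.8)
(-31.0, np.float64(80.41), np.float64(81.13), np.float64(6.9), 5.8)
```

```bash
python3 - <<'E'
from rig import *
from h import *
s=sense();p=s["position"]
move_l(p+[0,0,.05],feed=.12)
phi=np.arctan2(-.0155,.0325);d=np.array([np.cos(phi),np.sin(phi)])
t0=np.array([-.0945,-.0155]);A=att(phi)
a=t0-d*.058
print(w(*a,.04))
command_gripper(.014)
movep(w(*a,.13),A)
move_l(w(*a,.037),feed=.15)
print(sense()["time_s"],sense()["finger_gap"])
b=np.array([-.062,-.031])-d*.0319
print(move_l(w(*b,.037),feed=.05,until_force=12))
s=sense();print(s["time_s"],rk(s["position"]),b,s["wrist_force"])
for n in("top","side"):
    p,dd=camera(n); np.savez(n+"1.npz",p=p,d=dd)
    a=p[130:220,185:335] if n=="top" else p[120:250,150:290]
    cv2.imwrite(f"pics/{n}1.png",cv2.resize(a[:,:,::-1],None,fx=5,fy=5 if n=="top" else 4.5,interpolation=cv2.INTER_CUBIC))
E
```

```text
[0.45815694 0.03142364 0.04      ]
17.25 0.013912833936943429
False
18.6417 [-0.09084223 -0.01721243] [-0.09079306 -0.01726793] [-0.1192601  -0.225757    0.40160223]
```

View pics/top1.png

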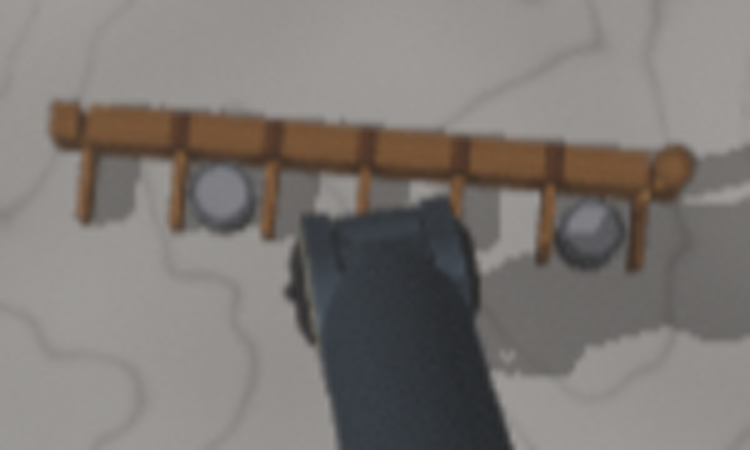

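View pics/side1.png

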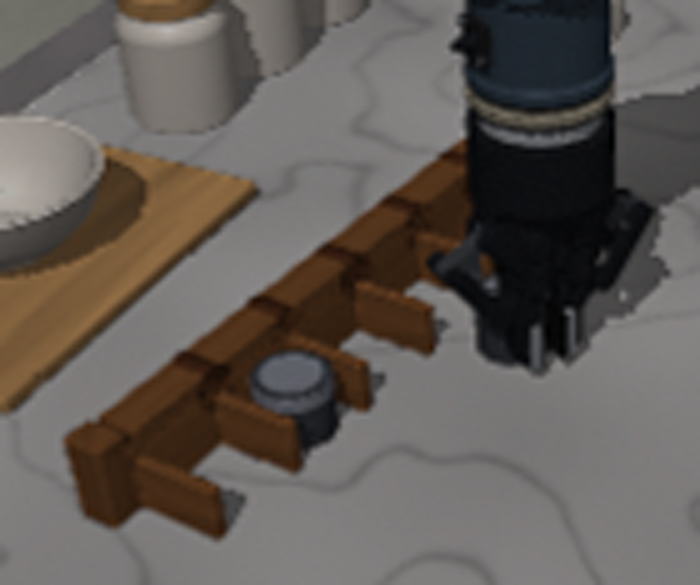

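The hand hides the tin in the top view. I'll back off and look before the straight push.

```bash
python3 - <<'E'
from rig import *
from h import *
move_l(w(-.118,-.004,.037),feed=.12)
move_l(w(-.118,-.004,.15),feed=.25)
movep(w(-.12,-.20,.22),att())
for n in("top","side"):
    p,dd=camera(n)
    a=p[130:220,185:335] if n=="top" else p[120:250,150:290]
    cv2.imwrite(f"pics/{n}2.png",cv2.resize(a[:,:,::-1],None,fx=5,fy=5 if n=="top" else 4.5,interpolation=cv2.INTER_CUBIC))
print(sense()["time_s"])
E
```

```text
20.6833
```

View pics/top2.png

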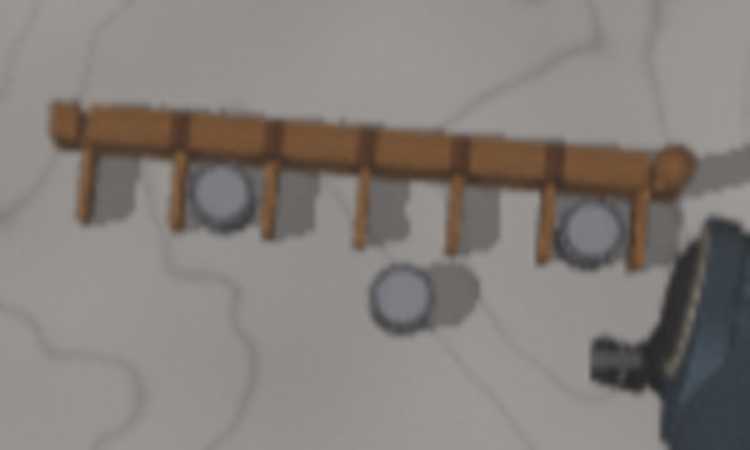

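View pics/side2.png

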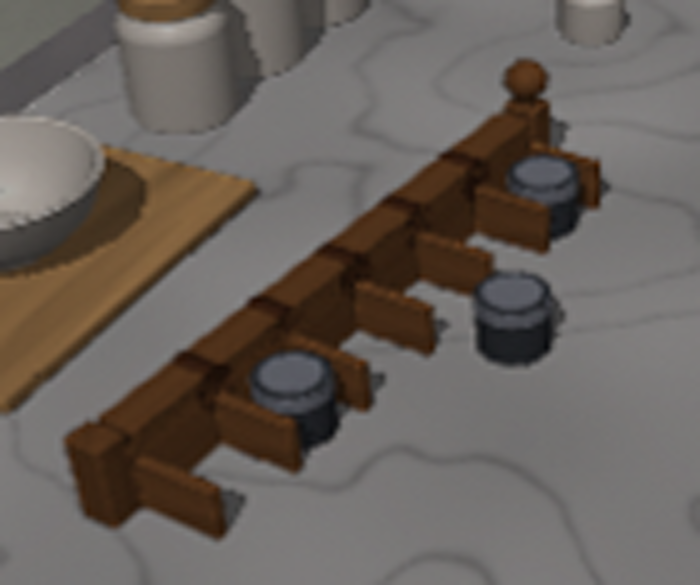

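The tin is upright in front of the third gap, at zoomed top (402,298) and side (513,293). Nothing else has moved. I'll locate it, then push straight in.

```bash
python3 - <<'E'
from rig import *
from h import *
T=ray([[185+402.5/5-.5,130+298.5/5-.5]],camera_params("top"),.042)[0];print("top",rk(T))
T=ray([[150+513.5/5-.5,120+294/4.5-.5]],camera_params("side"),.042)[0];print("side",rk(T))
for q in [(405,210),(452,222),(358,215)]:
    T=ray([[185+(q[0]+.5)/5-.5,130+(q[1]+.5)/5-.5]],camera_params("top"),.038)[0];print("div",q,rk(T))
E
```

```text
top [-0.06437326 -0.0310537 ]
side [-0.06298199 -0.0305353 ]
div (405, 210) [-0.00485602 -0.0285046 ]
div (452, 222) [-0.01036114 -0.06029169]
div (358, 215) [-0.01076173  0.00238865]
```

```bash
python3 - <<'E'
from rig import *
from h import *
A=att()
movep(w(-.122,-.0305,.15),A)
move_l(w(-.122,-.0305,.037),feed=.15)
sleep(.1);f0=sense()["wrist_force"]
print(move_l(w(-.060,-.030,.037),feed=.05,until_force=8),rk(sense()["position"]),sense()["wrist_force"]-f0)
h=move_l(w(-.026,-.030,.037),feed=.025,until_force=6)
s=sense();print(h,s["time_s"],rk(s["position"]),s["wrist_force"]-f0,s["ft_torque"])
E
```

```text
False [-0.06012463 -0.02999243] [ 0.25661814 -0.24586226 -0.49889211]
True 24.9167 [-0.03157652 -0.03006636] [ 1.34444561 -0.88871517 -0.48668841] [-0.00921947  0.00200882 -0.0036501 ]
```

```bash
python3 - <<'E'
from rig import *
from h import *
h=move_l(w(-.026,-.030,.037),feed=.01,until_force=8)
s=sense();print(h,rk(s["position"]),s["wrist_force"])
move_l(w(-.115,-.030,.037),feed=.1)
move_l(w(-.115,-.030,.16),feed=.25)
movep(w(-.12,-.24,.25),att())
for n in("top","side"):
    p,dd=camera(n);cv2.imwrite(f"pics/{n}3full.png",p[:,:,::-1])
    a=p[130:220,185:335] if n=="top" else p[120:250,150:290]
    cv2.imwrite(f"pics/{n}3.png",cv2.resize(a[:,:,::-1],None,fx=5,fy=5 if n=="top" else 4.5,interpolation=cv2.INTER_CUBIC))
print(sense()["time_s"])
E
```

```text
True [-0.03155458 -0.03015767] [-1.16668089 -0.43889149  0.2265953 ]
28.0
```

View pics/top3.png

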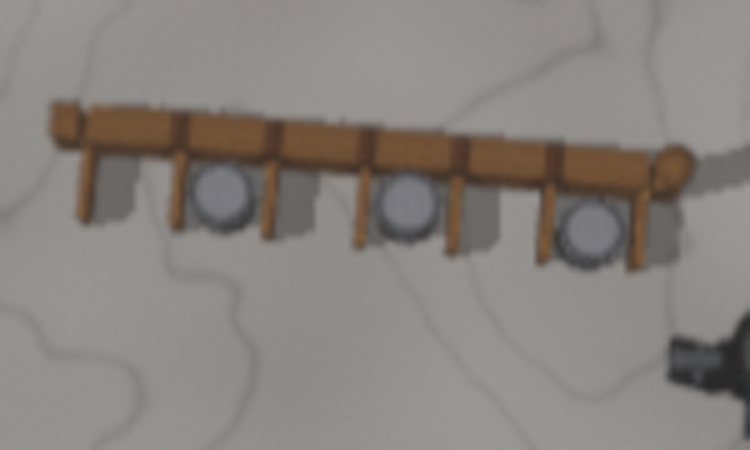

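View pics/side3.png

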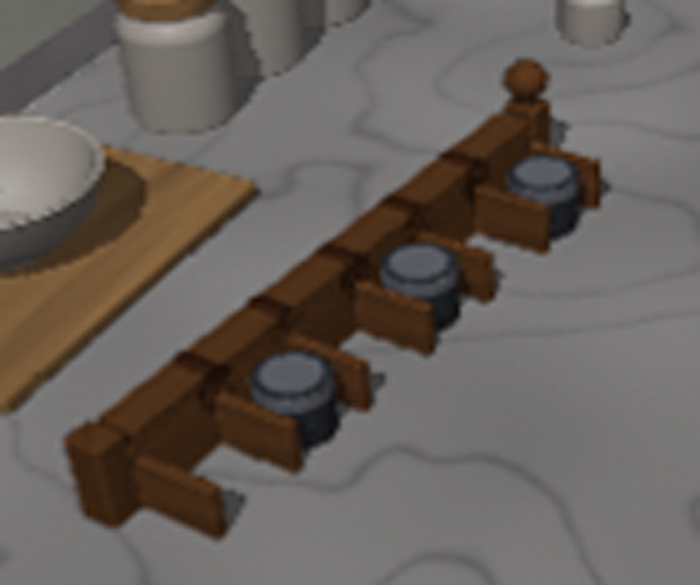

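View pics/top3full.png

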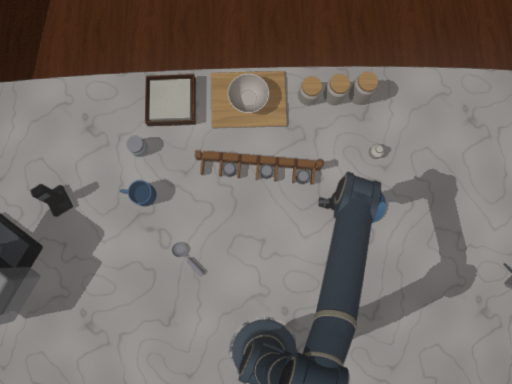

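```bash
python3 - <<'E'
from rig import *
from h import *
T=ray([[185+407.5/5-.5,130+206.5/5-.5]],camera_params("top"),.042)[0];print("tin in rack",rk(T))
finish_job()
E
```

```text
tin in rack [-0.00273064 -0.02956733]
the job is handed in; nothing more can be done
```

I did both parts in order and handed the job in at about 28 s, well under the 67 s limit.

- **Rail:** The ball is at the rack's -y end. With the fingers closed I touched the rail behind the first gap at y = -155 mm. I ran the fingertip over two ridges and stopped behind the third gap at about y = -33 mm, short of the next ridge. The vertical force stayed between about 1 and 11 N, with contact at every reading. The fingertip rose about 1.4 mm at each ridge.
- **Tin:** I pushed it along the counter with the fingers 14 mm apart, first to line up with the third gap and then straight in. Two pushes stopped at the same place, which I took to be the back board.
- **Final check:** The top view puts the tin at about (-2.7, -29.6) mm in the rack, where home is about x = -2 mm. It is upright. The stored tins and the other objects in view look unmoved, though the arm partly covered the saucer in the last picture. The arm finished clear of everything at z = 0.25 m.

Two things disagreed slightly. The fingers stopped about 2 mm further in than I had calculated. My fit of the rack from the side camera was also about 5 mm off, so I used the top camera's, and the rail contact and ridge positions matched it.

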